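Knock the stuck cartridge out of a drain valve

ROBOT

A 6-joint arm with a two-finger parallel gripper is mounted at the origin on the work surface. World frame = base frame: x ahead of the robot, y to its left, z up, the work surface at z = 0. Lengths are in mm, angles in rad, forces in N, time in s.
With the tool pointing down it reaches from about 350 to 975 mm from the base axis. Payload 7.1 kg.
Tool frame: the origin (TCP) lies at the very end of the fingers, on their centre line; the grasp point (between the pads) lies 19 mm behind it (ctrl.grasp_offset is the distance from the TCP to the grasp point, in mm); z points along the fingers, y is the line along which they close (so a half turn about z gives the same grasp; the last joint's range is limited). The gripper opens to 88 mm and grips with 3 to 60 N. Pads are 20 mm wide; open, the fingers measure 115 mm over their backs; the gripper's body (75 mm by 178 mm) begins 61 mm behind the grasp point.
Start: joints at [-1.244, 0.423, 1.63, -0, 1.089, -0.019], TCP at [211.86, -587.98, 222.675] pointing down, gripper open.
Joint ranges: [-3, 3], [-0.9, 2.11], [0.09, 2.58], [-1.31, 4.45], [0.11, 2.69], [-2.54, 2.54]. Speed limits (rad/s): [2.39, 2.39, 3.01, 3.14, 3.14, 3.14].

INTERFACE

Orientations are given as a rotation vector (axis times angle).
In Python, from workcell import ctrl, viewer, ticket, models gives the robot as it stands.
- The arm moves only by the tool play_rows, never from a script. Its arguments are lists of equal length, an entry for each row: "dp": the shift along the world's x, y, z in mm, a list of three; "yaw": the turn about the world's z in degrees. In form: {"dp": [[tx, ty, tz], ...], "yaw": [yaw, ...]}. A call has 1 to 8 rows; each row shifts and turns the commanded pose from where the row before left it; what a row does not reach is not made up. A row lasts 1/12 s, in which the tool goes at most 41.7 mm and 7.16 degrees, less where a joint would pass 70% of its speed; a pose out of reach is approached as far as the arm can. A call is refused whole if a number of a shift passes 41.7 or a number of a turn 7.16, either way. A call with a gripper value outside its range is refused whole. "gripper" is the closure, from 0 (fully open) to 1 (shut), set as the call begins (left out, the last holds). The fingers move at their own pace and stop on an object; the grip force is fixed at half the most. Time passes only in rows, so rows that do not move let the fingers close. It gives the time, the measured TCP pose, the force, the opening and the grip force at its end, in the units of the state.
- ctrl.get_obs(): the state, without advancing time (a new reading comes with each control period).
- viewer.get_image(name): name is "scene" or "top" or "wrist"; returns a dict with "pixels" (420x560x3 uint8, red, green, blue), "range_z" (420x560 float32, mm along the optical axis (not along the pixel's ray), 0 where there is no reading), "fx", "fy", "cx", "cy" (pixels), "T" (4x4, takes a point from camera to world coordinates); the wrist camera has in their place "hand_eye" (4x4, takes a point from camera to tool coordinates, whose origin is the TCP and whose axes are the flange's). Camera axes: x right, y up, looking along -z (the intrinsics and any distortion apply to the point x, -y, -z); pixel columns grow to the right and rows downward; lengths in mm; the calibration is good to about 2 mm. A picture is of the moment at which its call begins: read the wrist's pose just before it.
- ticket.close_job(): hands the job in; it is judged then, once.
Trained networks look in a picture, given as the dict that the camera call returned (one of the last four; its "shot" number tells which), for a name from the list of things; names that differ only in an ending like _2 or _b are one class to them, and where a whole thing is asked for, a point or a joint stands for the part that bears it (a point fixed in the world has none). Each returns a list of dicts, best first, with "conf" (0 to 1); they miss things now and then, are a little off and sometimes report something else, mostly with a low value. They report only what shows in the picture. A call takes as long as a camera call.
- models.look_for(picture, name): "bbox" ([centre column, centre row, width, height] in pixels, round what is visible of it).
- models.landmark_of(picture, name): "location" ([column, row] in pixels: a listed point, or the origin of a listed thing).
The state is a dict: "t": time; "qpos": joint angles; "qvel": joint speeds; "joint_torque": joint torques, N m; "ee_pos": TCP position; "orientation": TCP orientation; "ft_force": force on the tool from outside, world axes, zero at the start; "moment": the same for the moment, N m; "width": finger opening in mm; "grasp_force": force on a finger pad.
Only numpy, scipy, OpenCV 4.12 (cv2) and the standard library are available. Lean on these libraries where they do the work, as an engineer would, in place of code of your own. Each camera call takes 0.05 s, during which the arm holds its last target. There are 200 camera calls.

TASK

The brass cartridge is stuck in the recess of the grey drain valve body. Set the valve body upright over the post of the knock-out stand, hole down, and press it down by feel, never with more than 30 N, until it sits on the post's shoulder and the cartridge has been poked up out of its clips; leave the body sitting there, then lift the cartridge out and stand it upright on the floor of the parts tray. Leave the other things on the table where they are.

Things in the scene. Friction and masses are not known exactly. Their poses are not given: they have to be found in the camera images.
- valve_mid (a point): Centre (half-way up) of the loose grey plastic valve body, a square block 46 x 46 mm, 50 mm tall, standing on the table, 0.25 to 0.4 kg, z up. Two round pipe stubs (26 mm across, axis 22 mm above the underside) stick out 14 mm on its +x and -x sides, so take it across its plain flat sides, fingers closing along its y axis. The cartridge is in its top.
- valve_hole (a point): Centre of the mouth of the access hole in the valve body's underside, 25 mm below valve_mid. The hole, 15 mm in diameter, runs up on the body's axis through a 22 mm thick floor to the recess: round, 30 mm wide, 28 mm deep, open at the top, with the cartridge on its floor. Four spring clips in the recess wall, 6 to 18 mm above the recess floor, grip the cartridge.
- insert_mid (a point): Centre of the brass cartridge: solid cylinder 28 mm across, 26 mm tall, 60 g, z up. It starts on the recess floor, its top 2 mm below the body's top. It slides up under a push of 5 to 18 N from below; raised 18 mm it is clear of the clips, loose, and resists no more. With the body on the post's shoulder it is raised 21 mm and stands 19 mm proud.
- stand: Knock-out stand, fixed: origin on the table under the centre of its steel base 90 x 90 x 12 mm, z up. On its axis a 12 mm post with chamfered tip rises 43 mm above a shoulder, 28 mm wide, with a rubber ring (7 N/mm, 2 mm give) that the body's underside sits on. Their height varies and is not measured, look or feel: shoulder 26 to 56 mm above the table, tip 69 to 99 mm. Over 30 N harms it.
- tray: The parts tray, fixed: open aluminium tray 160 (x) x 120 (y) mm, 24 mm high, walls and floor 3 mm thick; origin at the centre of its underside. A brass nut lies in its +x, +y quarter, its centre 35 to 55 mm from the tray's centre along x and 20 to 35 mm along y; the rest of the floor is free.
- nut: Bystander: a loose brass ring nut, 32 mm across, 12 mm tall, lying in the tray; origin under its centre.
- bottle: Bystander: white plastic bottle, 66 mm across, 210 mm tall; origin under its centre.
- jar: Bystander: white jar, 76 mm across, 100 mm tall; origin under its centre.
- tape: Bystander: roll of paper tape lying flat, 96 mm across, 45 mm tall; origin under its centre.
- union: Bystander: grey plastic pipe union standing upright, round, 42 mm across, 62 mm tall; origin under its centre.
- screwdriver: Bystander: screwdriver 170 mm long lying along its own x axis, which points across the table near the robot.
- wrench: Bystander: wrench 200 mm long lying along its own x axis.
- brush: Bystander: brush 220 mm long lying along its own x axis.

How it is judged (in metres and radians):
On the way:
1. the valve body is over the post, upright and down on the shoulder, with the cartridge poked up out of its clips (horizontal distance between valve_mid and stand below 0.005 m and angle between valve_mid's own z axis and vertical below 0.12 rad and z of valve_mid in the frame of stand below 0.085 m and horizontal distance between valve_mid and insert_mid below 0.005 m and z of insert_mid in the frame of valve_mid above 0.029 m), for 0.1 s.
At the end, for the whole second after the job is handed in: The valve body stands upright (0.12 rad) on the post, within 5 mm of its axis, its centre under 85 mm high; the cartridge stands upright (0.12 rad) on the tray floor, its centre within 66 and 46 mm of the tray centre along its sides and under 18.5 mm above its underside; all let go, at rest (horizontal distance between valve_mid and stand below 0.005 m and angle between each of valve_mid, insert_mid's own z axis and vertical below 0.12 rad and z of valve_mid in the frame of stand below 0.085 m and x of insert_mid in the frame of tray between -0.066 and 0.066 m and y of insert_mid in the frame of tray between -0.046 and 0.046 m and z of insert_mid in the frame of tray below 0.0185 m); the robot touches nothing.
It fails at once if more than 30 N on the knock-out stand (contact force between stand and anything else above 30 N).
It fails at once if a bystander shifted by more than 30 mm (distance of any of nut, bottle, jar, tape, union, screwdriver, wrench, brush from where it was at the start of the episode above 0.03 m).
It also fails if it takes over 72 s, if anything falls off the work surface, if the arm or the gripper's body presses on something with over 40 N, if the wrist force passes 120 N, or if a joint passes its speed limit or range.

## Working session

There is one attempt and no reset: what is moved stays moved. The work goes in short steps, Python scripts to look and compute and a tool call to move; the robot and the scene stay as the last step left them, time stands still between calls to the robot, and variables do not carry over. Pictures are saved under pics/ and viewed, at most 10 in all, crops included, and the job is handed in when it is done.

Besides the shell and the picture viewer there is one more tool, called after "Call:" by a JSON object that holds its "fn" and its "kwargs". play_rows: Moves the arm, as the interface text tells. Its arguments: {"type":"object","properties":{"dp":{"type":"array"},"yaw":{"type":"array"},"gripper":{"type":"number"}},"required":["dp","yaw"]}

```bash
ls; mkdir -p pics; cat > h.py <<'E'
import numpy as np,cv2
from scipy.spatial.transform import Rotation as R
from workcell import ctrl,viewer,ticket,models
def shot(n):
    o=ctrl.get_obs(); im=viewer.get_image(n)
    if 'T' not in im:
        W=np.eye(4);W[:3,:3]=R.from_rotvec(o['orientation']).as_matrix();W[:3,3]=o['ee_pos'];im['Tw']=W@im['hand_eye']
    else: im['Tw']=im['T']
    return im
def pw(im,u,v,d=None):
    if d is None:
        z=im['range_z'][max(0,int(v)-2):int(v)+3,max(0,int(u)-2):int(u)+3]; z=z[z>0]; d=np.median(z) if len(z) else np.nan
    return (np.array(im['Tw'])@[(u-im['cx'])/im['fx']*d,-(v-im['cy'])/im['fy']*d,-d,1])[:3]
def onz(im,u,v,z):
    T=np.array(im['Tw']);a=T[:3,3];b=pw(im,u,v,100.)-a
    return a+b*(z-a[2])/b[2]
def cloud(im):
    d=im['range_z'].astype(float);v,u=np.mgrid[:d.shape[0],:d.shape[1]]
    P=np.stack([(u-im['cx'])/im['fx']*d,-(v-im['cy'])/im['fy']*d,-d,np.ones_like(d)],-1)@np.array(im['Tw']).T
    P=P[...,:3];P[d<=0]=np.nan;return P
def save(im,n): cv2.imwrite('pics/'+n+'.png',im['pixels'][...,::-1])
E
python3 - <<'E'
from h import *
np.set_printoptions(precision=1,suppress=True)
print(ctrl.get_obs(),ctrl.grasp_offset)
for n in ['top','scene']:
    im=shot(n);save(im,n);print(n,[k for k in im],im['Tw'])
    for k in ['valve_mid','valve_hole','insert_mid','stand','tray','nut','bottle','jar','tape','union']:
        l=models.landmark_of(im,k)[:2];
        for a in l: print(k,round(a['conf'],2),np.array(a['location']),pw(im,*a['location']))
E
```

```text
pics
{'t': 0.0, 'qpos': array([-1.2,  0.4,  1.6, -0. ,  1.1, -0. ]), 'qvel': array([ 0.,  0.,  0.,  0., -0.,  0.]), 'joint_torque': array([  0. , -54.5, -27.4,   0.1,   0. ,  -0. ]), 'ee_pos': array([ 211.7, -587.5,  221.9]), 'orientation': array([-3.1, -0.5,  0. ]), 'ft_force': array([ 0.3, -0. , -0.3]), 'moment': array([0., 0., 0.]), 'grasp_force': 0.0, 'width': 88.03358445779062} 18.700000000000003
top ['pixels', 'range_z', 'fx', 'fy', 'cx', 'cy', 'T', 'shot', 'Tw'] [[  -0.     1.    -0.1  527.3]
 [  -1.    -0.     0.    22.2]
 [   0.     0.1    1.  1175.6]
 [   0.     0.     0.     1. ]]
valve_mid 0.86 [182.3 240.8] [504.2 271.   48. ]
valve_hole 0.82 [185.3 240.3] [505.4 263.   49.2]
insert_mid 0.44 [180.6 237.2] [513.5 275.2  48.3]
stand 0.63 [286.9 217.6] [558.9   1.3  32.1]
tray 0.62 [387.4 252.1] [ 462.4 -265.4    2.5]
nut 0.38 [383.2 235.3] [ 507.3 -255.4    3.6]
bottle 0.61 [172.6 177. ] [660.7 278.7 114.7]
jar 0.88 [409.2 168.1] [ 674.3 -304.2   93.8]
tape 0.97 [356.4 145.2] [ 751.9 -191.3    1.3]
union 0.58 [230.1 147. ] [742.2 144.   60. ]
scene ['pixels', 'range_z', 'fx', 'fy', 'cx', 'cy', 'T', 'shot', 'Tw'] [[   0.3   -0.6    0.8 1619.9]
 [   1.     0.2   -0.2 -283.1]
 [  -0.     0.8    0.6  832.9]
 [   0.     0.     0.     1. ]]
valve_mid 0.66 [343.4 179.8] [526.  259.4  39.1]
valve_hole 0.93 [345.2 188.8] [539.7 260.8  16.4]
insert_mid 0.54 [343.  181.2] [525.4 258.8  34. ]
insert_mid 0.15 [334.6 251.2] [769.4 131.8   5.9]
stand 0.8 [258.9 213.1] [577.2  -8.   18.1]
tray 0.66 [156.8 213.7] [ 470.9 -270.8    0.4]
tray 0.26 [ 77.4 247. ] [ 557.  -478.1    5.5]
nut 0.41 [163.7 220.8] [ 521.  -256.9    9.5]
bottle 0.63 [381.2 217.8] [706.9 288.4  27.3]
jar 0.97 [140.1 273.8] [ 729.1 -334.3   28.6]
tape 0.56 [258.8 211.1] [575.6  -7.7  23.6]
tape 0.19 [339.1 254. ] [774.8 142.   -1.6]
```

View pics/top.png

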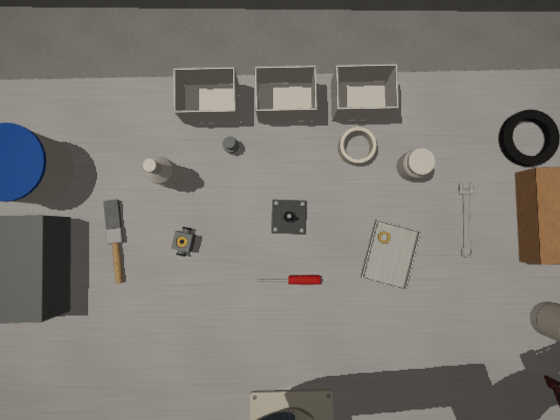

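```bash
python3 - <<'E'
from h import *
np.set_printoptions(precision=1,suppress=True,linewidth=200)
im=shot('top');P=cloud(im)
def reg(x0,x1,y0,y1,z0,z1):
    m=(P[...,0]>x0)&(P[...,0]<x1)&(P[...,1]>y0)&(P[...,1]<y1)&(P[...,2]>z0)&(P[...,2]<z1)
    return P[m]
q=reg(440,580,200,340,44,65);print('valve',len(q),q.mean(0),q.min(0),q.max(0),cv2.minAreaRect(q[:,:2].astype(np.float32)))
q=reg(440,580,190,350,12,65);print('valve all',len(q),cv2.minAreaRect(q[:,:2].astype(np.float32)))
q=reg(480,640,-80,80,6,20);print('base',len(q),cv2.minAreaRect(q[:,:2].astype(np.float32)))
q=reg(480,640,-80,80,22,110);print('post',len(q),np.median(q,0),q.min(0),q.max(0), np.sort(q[:,2])[::10])
q=reg(350,600,-400,-150,14,40);print('tray',len(q),cv2.minAreaRect(q[:,:2].astype(np.float32)),np.median(q[:,2]))
q=reg(350,600,-400,-150,-5,8);print('floor',np.median(q[:,2]))
E
```

```text
valve 321 [502.3 273.   49.3] [475.2 245.2  44.1] [529.7 299.7  55. ] ((502.34967041015625, 273.3575744628906), (47.97926330566406, 45.85211181640625), 75.96804809570312)
valve all 481 ((502.5688171386719, 273.5762634277344), (47.69257736206055, 74.02903747558594), 74.80941772460938)
base 1034 ((562.3803100585938, -2.3688735961914062), (153.17320251464844, 137.30921936035156), 0.3121911883354187)
post 111 [561.6  -2.   30. ] [547.4 -17.6  22.2] [576.4  11.5  75.5] [22.2 24.1 25.6 28.  28.8 29.5 30.5 31.3 32.2 33.6 71.7 75.5]
tray 407 ((457.0126953125, -269.0633850097656), (121.17355346679688, 160.31031799316406), 73.51775360107422) 21.916602104734466
floor 0.7782402095044745
```

The top view shows the valve at about (183,241), the stand at (289,216), the tray at (390,254) with the nut at (384,238), and the bottle at (155,168). I'm moving toward the valve and stopping halfway to look at the stand.

Call:
{"fn": "play_rows", "kwargs": {"dp": [[12, 36, 3], [12, 36, 3], [12, 36, 3], [12, 36, 3], [12, 36, 3], [12, 36, 3], [12, 36, 3], [12, 36, 3]], "yaw": [6.1, 6.1, 6.1, 6.1, 6.1, 6.1, 6.1, 6.1], "gripper": 0}}

```text
t: 1.82
ee_pos: [308.0, -298.3, 247.0]
orientation: [2.59, 1.776, 0.0]
ft_force: [0.5, 0.7, 0.2]
width: 88.0
grasp_force: 0.0
```

Call:
{"fn": "play_rows", "kwargs": {"dp": [[14, 36, 3], [14, 36, 3], [14, 36, 3], [14, 36, 3], [14, 36, 3], [14, 36, 3], [14, 36, 3], [14, 36, 3]], "yaw": [6.1, 6.1, 6.1, 6.1, 6.1, 6.1, 6.1, 6.1]}}

```text
t: 2.48
ee_pos: [420.2, -10.0, 271.2]
orientation: [1.624, 2.688, 0.001]
ft_force: [0.1, -1.9, -0.3]
width: 87.6
grasp_force: 0.0
```

```bash
python3 - <<'E'
from h import *
np.set_printoptions(precision=1,suppress=True,linewidth=200)
print(ctrl.get_obs()['ee_pos'])
im=shot('wrist');save(im,'w1');print(im['hand_eye'],im['fx'])
P=cloud(im)
m=(abs(P[...,0]-562)<60)&(abs(P[...,1]+2)<60)&(P[...,2]>20);q=P[m];print(len(q))
if len(q):
    print(np.histogram(q[:,2],bins=np.arange(20,110,3)))
    t=q[q[:,2]>q[:,2].max()-4];print('tip',len(t),t.mean(0))
for k in ['stand']: print(models.landmark_of(im,k)[:2],models.look_for(im,k)[:1])
E
```

```text
[420.2 -10.  271.2]
[[   0.     1.     0.3   72.6]
 [   1.    -0.    -0.     0.3]
 [  -0.     0.3   -1.  -162.2]
 [   0.     0.     0.     1. ]] 371.1636799972343
723
(array([ 29, 105,  47, 273,  12,  12,  14,  14,  10,  15,  11,  16,  14,  17,  10,  14,  20,  85,   5,   0,   0,   0,   0,   0,   0,   0,   0,   0,   0]), array([ 20,  23,  26,  29,  32,  35,  38,  41,  44,  47,  50,  53,  56,  59,  62,  65,  68,  71,  74,  77,  80,  83,  86,  89,  92,  95,  98, 101, 104, 107]))
tip 100 [562.1  -2.4  72.4]
[{'location': [389.4, 211.7], 'conf': 0.62}] [{'bbox': [389.1, 211.7, 105.7, 87.8], 'conf': 0.81}]
```

View pics/w1.png

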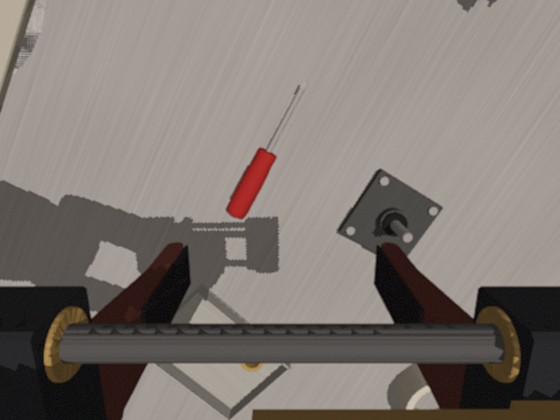

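The wrist view shows the post at about (400,230). Its tip measures (562,-2.4) at z≈73, which puts the shoulder at about 30. Next is the valve.

Call:
{"fn": "play_rows", "kwargs": {"dp": [[10, 35.4, -12], [10, 35.4, -12], [10, 35.4, -12], [10, 35.4, -12], [10, 35.4, -12], [10, 35.4, -12], [10, 35.4, -12], [12, 35.2, -12]], "yaw": [5.9, 5.9, 5.9, 5.9, 5.9, 5.9, 5.9, 5.8]}}

```text
t: 3.3
ee_pos: [502.2, 271.0, 173.8]
orientation: [-0.42, -3.113, 0.001]
ft_force: [1.0, -0.3, 0.6]
width: 88.3
grasp_force: 0.0
```

```bash
python3 - <<'E'
from h import *
np.set_printoptions(precision=1,suppress=True,linewidth=200)
o=ctrl.get_obs();print(o['ee_pos'],o['orientation'])
M=R.from_rotvec(o['orientation']).as_matrix();print('ytool deg',np.degrees(np.arctan2(M[1,1],M[0,1])))
im=shot('wrist');save(im,'w2')
P=cloud(im)
m=(np.hypot(P[...,0]-502,P[...,1]-273)<60)
q=P[m&(P[...,2]>46)&(P[...,2]<60)];print(len(q),q.mean(0),np.median(q[:,2]),cv2.minAreaRect(q[:,:2].astype(np.float32)))
q=P[m&(P[...,2]>12)&(P[...,2]<60)];print(len(q),cv2.minAreaRect(q[:,:2].astype(np.float32)))
for k in ['valve_mid','insert_mid','valve_hole']:
  for a in models.landmark_of(im,k)[:1]: print(k,a,onz(im,*a['location'],dict(valve_mid=25,insert_mid=35,valve_hole=0)[k]))
E
```

```text
[502.2 271.  173.8] [-0.4 -3.1  0. ]
ytool deg 74.6465473815025
3200 [503.5 273.6  49.5] 49.74704377208698 ((504.2234191894531, 273.205322265625), (46.110595703125, 46.677284240722656), 76.0168228149414)
4351 ((504.0641784667969, 273.26165771484375), (46.100494384765625, 74.31682586669922), 76.30619812011719)
valve_mid {'location': [284.9, 192.6], 'conf': 0.97} [503.5 273.4  25. ]
insert_mid {'location': [286.2, 195.3], 'conf': 0.85} [503.7 274.4  35. ]
valve_hole {'location': [286.9, 191.9], 'conf': 0.4} [509.  274.1   0. ]
```

View pics/w2.png

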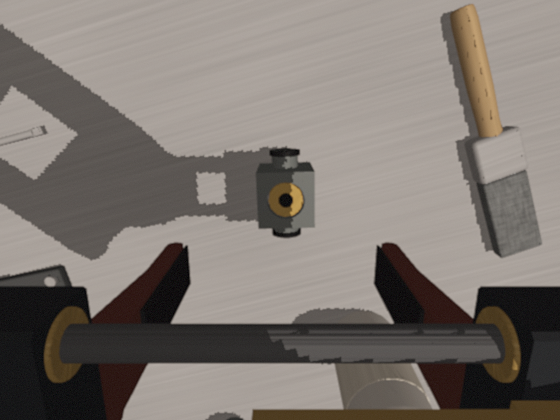

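The wrist view shows the valve centred near (286,195), with its stubs along image vertical. I'll descend with a small correction.

Call:
{"fn": "play_rows", "kwargs": {"dp": [[1.8, 2.3, -20], [0, 0, -25], [0, 0, -25], [0, 0, -25], [0, 0, -25], [0, 0, -22], [0, 0, -14], [0, 0, -8]], "yaw": [1.5, 0, 0, 0, 0, 0, 0, 0]}}

```text
t: 4.17
ee_pos: [502.9, 270.6, 9.6]
orientation: [-0.388, -3.115, 0.003]
ft_force: [0.2, 0.7, -0.2]
width: 87.5
grasp_force: 0.0
```

Call:
{"fn": "play_rows", "kwargs": {"dp": [[0, 0, 0], [0, 0, 0], [0, 0, 0], [0, 0, 0], [0, 0, 0], [0, 0, 0], [0, 0, 0], [0, 0, 0]], "yaw": [0, 0, 0, 0, 0, 0, 0, 0], "gripper": 1}}

```text
t: 4.83
ee_pos: [503.9, 273.5, 11.2]
orientation: [0.382, 3.118, 0.001]
ft_force: [-0.6, 0.3, 4.9]
width: 45.7
grasp_force: 30.0
```

Call:
{"fn": "play_rows", "kwargs": {"dp": [[0, 0, 8], [0, 0, 16], [0, 0, 22], [0, 0, 24], [0, 0, 24], [0, -10, 20], [0, -25, 12], [14, -30, 4]], "yaw": [0, 0, 0, 0, 0, 0, 0, 0]}}

```text
t: 5.5
ee_pos: [516.3, 209.0, 142.7]
orientation: [0.378, 3.118, 0.001]
ft_force: [0.2, -0.0, -3.5]
width: 45.9
grasp_force: 30.0
```

Call:
{"fn": "play_rows", "kwargs": {"dp": [[18, -35, 0], [18, -35, 0], [18, -35, 0], [18, -35, 0], [18, -35, 0], [10, -25, 0], [0, -10, 0], [0, 0, 0]], "yaw": [0, 0, 0, 0, 0, 0, 0, 0]}}

```text
t: 6.17
ee_pos: [617.2, -3.9, 140.3]
orientation: [-0.387, -3.116, 0.001]
ft_force: [-0.3, 0.4, -4.5]
width: 46.1
grasp_force: 30.0
```

```bash
python3 - <<'E'
from h import *
np.set_printoptions(precision=2,suppress=True,linewidth=200)
o=ctrl.get_obs();print(o['ee_pos'],o['orientation'],o['ft_force'],o['width'])
im=shot('wrist');save(im,'w3')
P=cloud(im);M=R.from_rotvec(o['orientation']).as_matrix()
m=(np.hypot(P[...,0]-562,P[...,1]+2)<50)
q=P[m&(P[...,2]>20)&(P[...,2]<100)]
t=q[(q[:,2]>q[:,2].max()-2.5)];print('tip',len(t),t.mean(0),np.median(t,0),q[:,2].max())
s=q[(q[:,2]<40)];print(np.histogram(s[:,2],bins=np.arange(20,40,1.)))
m=(np.hypot(P[...,0]-o['ee_pos'][0],P[...,1]-o['ee_pos'][1])<36)
tz=o['ee_pos'][2]-11.2+50
q=P[m&(abs(P[...,2]-tz)<3)];r=cv2.minAreaRect(q[:,:2].astype(np.float32));print(len(q),r,tz,np.median(q[:,2]))
print('rel tool xy',M.T@(np.array([*r[0],0])-[*o['ee_pos'][:2],0]))
n=np.linalg.norm
for k in ['valve_mid','insert_mid','stand']:
  for a in models.landmark_of(im,k)[:1]: print(k,a,onz(im,*a['location'],dict(valve_mid=tz-25,insert_mid=tz-15,stand=0)[k]))
E
```

```text
[617.19  -3.92 140.27] [-0.39 -3.12  0.  ] [-0.31  0.37 -4.46] 46.0635287808267
tip 157 [563.41  -2.78  73.18] [563.31  -2.56  73.08] 74.9890407653132
(array([  0,   0,  19, 118, 126,  33,   0,   7,  60, 359, 355,  57,   7,   2,   0,   0,   2,   3,   2]), array([20., 21., 22., 23., 24., 25., 26., 27., 28., 29., 30., 31., 32., 33., 34., 35., 36., 37., 38., 39.]))
9883 ((610.1487426757812, -2.4798583984375), (67.38949584960938, 32.28240966796875), 75.94847106933594) 179.06910359780895 178.72506557220157
rel tool xy [ 7.18 -0.33  0.01]
valve_mid {'location': [283.0, 274.7], 'conf': 0.96} [616.55  -3.24 154.07]
insert_mid {'location': [283.8, 288.3], 'conf': 0.66} [617.88  -3.27 164.07]
stand {'location': [268.9, 128.1], 'conf': 0.76} [561.95  -0.57   0.  ]
```

View pics/w3.png

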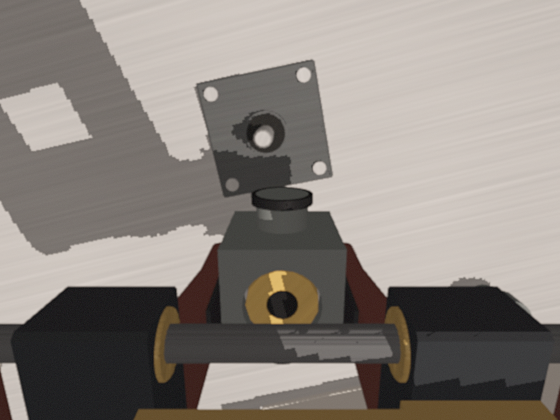

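The view shows the post tip at about (263,136) and the gripped valve body with its top front edge at row 248. I'll refine the held-body offset and the tip centre.

```bash
python3 - <<'E'
from h import *
np.set_printoptions(precision=2,suppress=True,linewidth=200)
o=ctrl.get_obs();print(o['ee_pos'])
im=shot('wrist');P=cloud(im);M=R.from_rotvec(o['orientation']).as_matrix()
L=(P-o['ee_pos'])@M
tz=-38.5
top=(abs(L[...,2]-tz)<2)&(abs(L[...,0])<30)&(abs(L[...,1])<30)
c=np.arange(240,325); ex=[L[:,j,0][top[:,j]].max() for j in c if top[:,j].any()];print('front edge x',np.median(ex))
ys=[(L[i,:,1][top[i]].min(),L[i,:,1][top[i]].max()) for i in range(255,315,10) if top[i].any()];print(np.array(ys).T)
m=(np.hypot(P[...,0]-562,P[...,1]+2)<50)&(P[...,2]>72)&(P[...,2]<80)
q=P[m];print(len(q),cv2.minEnclosingCircle(q[:,:2].astype(np.float32)),(q[:,:2].max(0)+q[:,:2].min(0))/2)
m=(np.hypot(P[...,0]-562,P[...,1]+2)<30)&(P[...,2]>27)&(P[...,2]<35)
q=P[m];print('shoulder',cv2.minEnclosingCircle(q[:,:2].astype(np.float32)))
# brass hue
h=cv2.cvtColor(im['pixels'],cv2.COLOR_RGB2HSV);b=(h[...,1]>110)&(h[...,0]>12)&(h[...,0]<30)
b[:,:230]=0;b[:,335:]=0
q=L[b];q=q[(abs(q[:,0])<25)&(abs(q[:,2]-tz)<8)];print('brass',len(q),q.min(0),q.max(0),np.median(q,0))
E
```

```text
[616.75  -0.23 140.51]
front edge x 22.895143698353728
[[-22.98 -23.1  -22.7  -24.65 -23.08 -23.02]
 [ 22.52  22.93  22.6   23.92  22.74  22.9 ]]
209 ((562.8778076171875, -3.2394726276397705), 5.717798709869385) [563.2   -3.03]
shoulder ((563.4376220703125, -2.9012863636016846), 13.976716995239258)
brass 2660 [ -9.21 -14.07 -39.3 ] [ 14.31  13.61 -32.36] [  3.16   0.01 -36.86]
```

Call:
{"fn": "play_rows", "kwargs": {"dp": [[-10, -1, 0], [-12, -1, 0], [-12, -0.8, 0], [-12, 0, 0], [-7.5, 0, -5], [0, 0, -5], [0, 0, -5], [0, 0, 0]], "yaw": [0, 0, 0, 0, 0, 0, 0, 0]}}

```text
t: 7.08
ee_pos: [564.0, -4.2, 124.6]
orientation: [-0.382, -3.117, 0.0]
ft_force: [-0.5, -0.1, -3.4]
width: 46.2
grasp_force: 30.0
```

Call:
{"fn": "play_rows", "kwargs": {"dp": [[0, 0, -5], [0, 0, -5], [0, 0, -5], [0, 0, 0], [0, 0, 0], [0, 0, 0]], "yaw": [0, 0, 0, 0, 0, 0]}}

```text
t: 7.58
ee_pos: [564.3, -4.5, 110.6]
orientation: [-0.383, -3.118, 0.0]
ft_force: [0.1, -0.0, -2.8]
width: 45.4
grasp_force: 30.0
```

Call:
{"fn": "play_rows", "kwargs": {"dp": [[-1, 1.4, -3], [0, 0, -4], [0, 0, -3], [0, 0, 0], [0, 0, 0], [0, 0, 0]], "yaw": [0, 0, 0, 0, 0, 0]}}

```text
t: 8.08
ee_pos: [563.2, -3.1, 100.7]
orientation: [-0.383, -3.118, 0.0]
ft_force: [0.4, 0.3, -3.2]
width: 46.2
grasp_force: 30.0
```

```bash
python3 - <<'E'
from h import *
np.set_printoptions(precision=2,suppress=True)
for i in range(4):
    shot('wrist');o=ctrl.get_obs();print(o['t'],o['ee_pos'],o['ft_force'])
E
```

```text
8.1333 [563.28  -3.08 100.76] [ 0.07  0.67 -3.62]
8.1833 [563.29  -3.1  100.8 ] [-0.07 -0.13 -4.13]
8.2333 [563.32  -3.1  100.84] [-0.53 -0.3  -3.15]
8.2833 [563.28  -3.1  100.83] [ 0.26  0.11 -3.71]
```

Call:
{"fn": "play_rows", "kwargs": {"dp": [[0, 0, -4], [0, 0, -4], [0, 0, -2], [0, 0, -1], [0, 0, -1], [0, 0, -1], [0, 0, -1], [0, 0, 0]], "yaw": [0, 0, 0, 0, 0, 0, 0, 0]}}

```text
t: 8.95
ee_pos: [563.1, -3.1, 86.5]
orientation: [-0.383, -3.118, 0.0]
ft_force: [-0.6, -1.2, -3.0]
width: 45.7
grasp_force: 30.0
```

Call:
{"fn": "play_rows", "kwargs": {"dp": [[0, 0, -1], [0, 0, -1], [0, 0, -1], [0, 0, 0]], "yaw": [0, 0, 0, 0]}}

```text
t: 9.28
ee_pos: [563.1, -3.1, 83.5]
orientation: [-0.383, -3.118, 0.0]
ft_force: [-0.5, 0.3, -4.4]
width: 45.8
grasp_force: 30.0
```

Call:
{"fn": "play_rows", "kwargs": {"dp": [[0, 0, -1], [0, 0, -1], [0, 0, -1], [0, 0, 0]], "yaw": [0, 0, 0, 0]}}

```text
t: 9.62
ee_pos: [563.0, -3.1, 80.5]
orientation: [-0.383, -3.118, 0.0]
ft_force: [1.2, 1.5, -3.2]
width: 46.1
grasp_force: 30.0
```

Call:
{"fn": "play_rows", "kwargs": {"dp": [[0, 0, -1.5], [0, 0, -1.5], [0, 0, -1.5], [0, 0, -1.5], [0, 0, -1], [0, 0, 0]], "yaw": [0, 0, 0, 0, 0, 0]}}

```text
t: 10.12
ee_pos: [562.9, -3.1, 73.4]
orientation: [-0.382, -3.118, 0.0]
ft_force: [0.2, 0.4, -3.7]
width: 45.9
grasp_force: 30.0
```

Call:
{"fn": "play_rows", "kwargs": {"dp": [[0, 0, -1.5], [0, 0, -1.5], [0, 0, -1.5], [0, 0, -1.5], [0, 0, 0]], "yaw": [0, 0, 0, 0, 0]}}

```text
t: 10.53
ee_pos: [562.9, -3.1, 67.3]
orientation: [-0.383, -3.118, 0.0]
ft_force: [0.8, 0.3, -3.7]
width: 45.8
grasp_force: 30.0
```

Call:
{"fn": "play_rows", "kwargs": {"dp": [[0, 0, -1], [0, 0, -1], [0, 0, -1], [0, 0, 0]], "yaw": [0, 0, 0, 0]}}

```text
t: 10.87
ee_pos: [563.1, -3.1, 64.5]
orientation: [-0.382, -3.118, 0.0]
ft_force: [0.1, -0.8, -3.1]
width: 45.6
grasp_force: 30.0
```

Call:
{"fn": "play_rows", "kwargs": {"dp": [[0, 0, -1], [0, 0, -1], [0, 0, 0]], "yaw": [0, 0, 0]}}

```text
t: 11.12
ee_pos: [563.0, -3.1, 62.5]
orientation: [-0.383, -3.118, 0.0]
ft_force: [-0.5, 0.0, -3.7]
width: 46.2
grasp_force: 30.0
```

Call:
{"fn": "play_rows", "kwargs": {"dp": [[0, 0, -1], [0, 0, -1], [0, 0, 0]], "yaw": [0, 0, 0]}}

```text
t: 11.37
ee_pos: [563.7, -3.1, 61.3]
orientation: [0.382, 3.117, 0.0]
ft_force: [-1.0, 0.4, 3.3]
width: 45.9
grasp_force: 30.0
```

Call:
{"fn": "play_rows", "kwargs": {"dp": [[0, 0, -1], [0, 0, -1], [0, 0, 0]], "yaw": [0, 0, 0]}}

```text
t: 11.62
ee_pos: [563.8, -3.1, 59.4]
orientation: [0.382, 3.117, 0.0]
ft_force: [-0.5, 0.0, 5.2]
width: 45.8
grasp_force: 30.0
```

Call:
{"fn": "play_rows", "kwargs": {"dp": [[0, 0, -1], [0, 0, -1], [0, 0, -1], [0, 0, -1], [0, 0, 0]], "yaw": [0, 0, 0, 0, 0]}}

```text
t: 12.03
ee_pos: [563.8, -3.0, 55.4]
orientation: [0.382, 3.117, 0.0]
ft_force: [-1.1, 0.8, 4.3]
width: 45.9
grasp_force: 30.0
```

Call:
{"fn": "play_rows", "kwargs": {"dp": [[0, 0, -1], [0, 0, -1], [0, 0, -1], [0, 0, -1], [0, 0, 0]], "yaw": [0, 0, 0, 0, 0]}}

```text
t: 12.45
ee_pos: [563.7, -3.1, 51.3]
orientation: [0.382, 3.117, 0.0]
ft_force: [-0.5, 0.1, 4.9]
width: 45.9
grasp_force: 30.0
```

Call:
{"fn": "play_rows", "kwargs": {"dp": [[0, 0, -1], [0, 0, -1], [0, 0, -1], [0, 0, -1], [0, 0, 0]], "yaw": [0, 0, 0, 0, 0]}}

```text
t: 12.87
ee_pos: [563.6, -3.1, 47.1]
orientation: [0.382, 3.117, 0.0]
ft_force: [-0.8, 0.1, 3.7]
width: 45.8
grasp_force: 30.0
```

Call:
{"fn": "play_rows", "kwargs": {"dp": [[0, 0, -1], [0, 0, -1], [0, 0, -1], [0, 0, 0]], "yaw": [0, 0, 0, 0]}}

```text
t: 13.2
ee_pos: [563.0, -3.1, 43.4]
orientation: [-0.382, -3.118, 0.0]
ft_force: [0.9, 0.4, -2.9]
width: 45.7
grasp_force: 30.0
```

Call:
{"fn": "play_rows", "kwargs": {"dp": [[0, 0, -1], [0, 0, -0.5], [0, 0, 0]], "yaw": [0, 0, 0]}}

```text
t: 13.45
ee_pos: [563.0, -3.1, 41.8]
orientation: [-0.382, -3.118, 0.0]
ft_force: [0.4, 0.4, -3.2]
width: 45.8
grasp_force: 30.0
```

Call:
{"fn": "play_rows", "kwargs": {"dp": [[0, 0, -0.5], [0, 0, -0.5], [0, 0, 0]], "yaw": [0, 0, 0]}}

```text
t: 13.7
ee_pos: [563.1, -3.1, 41.0]
orientation: [-0.383, -3.118, 0.0]
ft_force: [-0.8, -0.1, -2.1]
width: 45.8
grasp_force: 30.0
```

Clips are clear; now feeling for the shoulder.

Call:
{"fn": "play_rows", "kwargs": {"dp": [[0, 0, -0.5], [0, 0, -0.5], [0, 0, 0]], "yaw": [0, 0, 0]}}

```text
t: 13.95
ee_pos: [563.1, -3.1, 40.4]
orientation: [-0.383, -3.118, -0.0]
ft_force: [-1.1, 0.5, 0.5]
width: 46.1
grasp_force: 30.0
```

Call:
{"fn": "play_rows", "kwargs": {"dp": [[0, 0, -0.5], [0, 0, 0]], "yaw": [0, 0]}}

```text
t: 14.12
ee_pos: [563.1, -3.1, 40.0]
orientation: [0.382, 3.118, -0.0]
ft_force: [-3.1, 0.6, 4.1]
width: 45.8
grasp_force: 30.0
```

Call:
{"fn": "play_rows", "kwargs": {"dp": [[0, 0, 0], [0, 0, 0], [0, 0, 0], [0, 0, 0], [0, 0, 0], [0, 0, 0]], "yaw": [0, 0, 0, 0, 0, 0], "gripper": 0}}

```text
t: 14.62
ee_pos: [563.2, -3.1, 39.6]
orientation: [0.382, 3.118, -0.0]
ft_force: [-1.2, 0.9, -0.1]
width: 82.5
grasp_force: 0.0
```

Call:
{"fn": "play_rows", "kwargs": {"dp": [[0, 0, 10], [0, 0, 18], [0, 0, 20], [0, 0, 20], [0, 0, 20], [0, 0, 20], [0, 0, 10], [0, 0, 0]], "yaw": [0, 0, 0, 0, 0, 0, 0, 0]}}

```text
t: 15.28
ee_pos: [564.8, -3.1, 160.5]
orientation: [0.382, 3.113, 0.001]
ft_force: [0.6, 0.3, 0.4]
width: 88.3
grasp_force: 0.0
```

```bash
python3 - <<'E'
from h import *
np.set_printoptions(precision=2,suppress=True,linewidth=200)
o=ctrl.get_obs();print(o['ee_pos'],o['ft_force'],o['width'])
im=shot('wrist');save(im,'w4');P=cloud(im)
m=(np.hypot(P[...,0]-563,P[...,1]+3)<40)
q=P[m&(P[...,2]>60)&(P[...,2]<115)];print(np.histogram(q[:,2],bins=np.arange(60,115,3)))
b=q[abs(q[:,2]-79.5)<3];print('body top',len(b),np.median(b[:,2]),cv2.minAreaRect(b[:,:2].astype(np.float32)))
t=q[q[:,2]>94];print('cart top',len(t),np.median(t[:,2]),cv2.minEnclosingCircle(t[:,:2].astype(np.float32)))
E
```

```text
[564.79  -3.12 160.51] [0.59 0.32 0.37] 88.2752677861941
(array([ 518,  253,   44,   82,   88,  132, 2514,   70,   39,   43,   48,   40,  696,  743,    0,    0,    0,    0]), array([ 60,  63,  66,  69,  72,  75,  78,  81,  84,  87,  90,  93,  96,  99, 102, 105, 108, 111, 114]))
body top 2641 79.5466395834024 ((563.3783569335938, -3.3460922241210938), (46.07270812988281, 46.5984001159668), 76.19066619873047)
cart top 1465 99.01455053944659 ((564.1064453125, -2.972752094268799), 14.116934776306152)
```

View pics/w4.png

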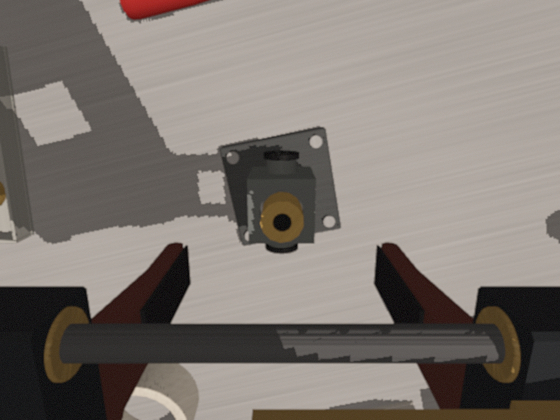

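The cartridge stands proud at about (282,217), with its top at z=99 and the body top at 79.5, seated and centred. I'll descend to TCP z≈83.

Call:
{"fn": "play_rows", "kwargs": {"dp": [[0, 0, -15], [0, 0, -18], [0, 0, -18], [0, 0, -12], [0, 0, -7], [0, 0, -3], [0, 0, 0], [0, 0, 0]], "yaw": [0, 0, 0, 0, 0, 0, 0, 0]}}

```text
t: 16.0
ee_pos: [563.4, -3.1, 84.9]
orientation: [0.383, 3.118, 0.0]
ft_force: [0.2, -0.6, 0.4]
width: 87.5
grasp_force: 0.0
```

Call:
{"fn": "play_rows", "kwargs": {"dp": [[0, 0, -1.5], [0, 0, 0], [0, 0, 0], [0, 0, 0], [0, 0, 0], [0, 0, 0], [0, 0, 0], [0, 0, 0]], "yaw": [0, 0, 0, 0, 0, 0, 0, 0], "gripper": 1}}

```text
t: 16.67
ee_pos: [563.2, -3.1, 83.2]
orientation: [0.383, 3.118, 0.0]
ft_force: [-0.2, 0.3, 0.2]
width: 38.3
grasp_force: 0.0
```

Call:
{"fn": "play_rows", "kwargs": {"dp": [[0, 0, 0], [0, 0, 2], [0, 0, 3], [0, 0, 5], [0, 0, 8], [0, 0, 12], [0, 0, 8], [0, 0, 0]], "yaw": [0, 0, 0, 0, 0, 0, 0, 0]}}

```text
t: 17.33
ee_pos: [564.7, -3.1, 123.7]
orientation: [0.382, 3.114, 0.001]
ft_force: [0.5, 0.6, 0.2]
width: 27.3
grasp_force: 30.0
```

Call:
{"fn": "play_rows", "kwargs": {"dp": [[0, 0, 10], [0, 0, 15], [0, 0, 10], [0, 0, 0], [0, 0, 0]], "yaw": [0, 0, 0, 0, 0]}}

```text
t: 17.75
ee_pos: [563.5, -3.1, 156.8]
orientation: [0.382, 3.117, 0.0]
ft_force: [0.1, 0.4, -1.1]
width: 26.9
grasp_force: 30.0
```

```bash
python3 - <<'E'
from h import *
np.set_printoptions(precision=2,suppress=True,linewidth=200)
o=ctrl.get_obs();print(o['ee_pos'],o['ft_force'],o['width'])
im=shot('wrist');save(im,'w5');P=cloud(im);M=R.from_rotvec(o['orientation']).as_matrix()
L=(P-o['ee_pos'])@M
h=cv2.cvtColor(im['pixels'],cv2.COLOR_RGB2HSV);b=(h[...,1]>110)&(h[...,0]>12)&(h[...,0]<30)
q=L[b];q=q[(abs(q[:,0])<20)&(abs(q[:,1])<20)&(abs(q[:,2])<40)];print('brass tool',len(q),q.min(0),q.max(0));print(np.histogram(q[:,2],bins=np.arange(-30,30,2)))
im=shot('scene');save(im,'s5');P=cloud(im)
m=(np.hypot(P[...,0]-563,P[...,1]+3)<25)&(P[...,2]>60)&(P[...,2]<95);q=P[m];print('body top',np.percentile(q[:,2],[50,80,95]))
im=shot('scene');c=im['pixels'][150:270,170:340,::-1];cv2.imwrite('pics/s5c.png',cv2.resize(c,None,fx=4,fy=4))
E
```

```text
[563.54  -3.09 156.82] [ 0.08  0.39 -1.05] 26.92206523963911
brass tool 3320 [-14.82 -13.88 -21.6 ] [12.9  13.6  10.66]
(array([   0,    0,    0,    0,    4,    0,  224, 2073,  151,  100,  101,   85,   78,   87,   74,   83,   66,   74,   60,   56,    4,    0,    0,    0,    0,    0,    0,    0,    0]), array([-30, -28, -26, -24, -22, -20, -18, -16, -14, -12, -10,  -8,  -6,  -4,  -2,   0,   2,   4,   6,   8,  10,  12,  14,  16,  18,  20,  22,  24,  26,  28]))
body top [76.91 78.95 80.7 ]
```

View pics/w5.png

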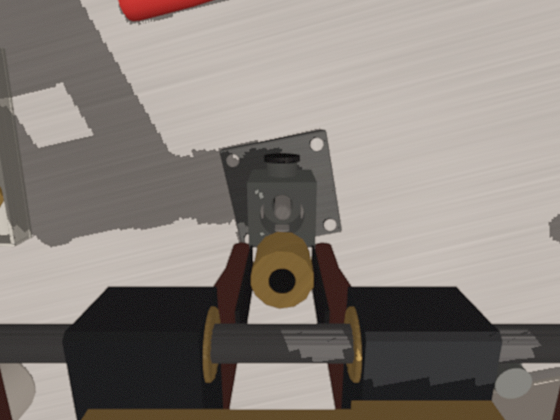

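View pics/s5c.png

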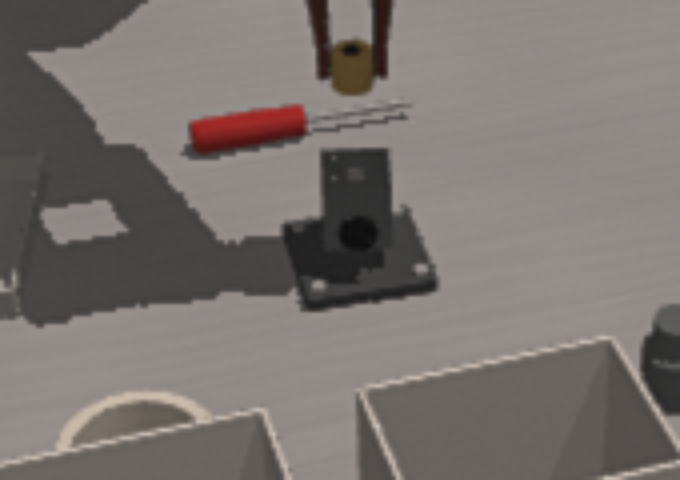

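Both pictures confirm it: the cartridge hangs upright between the fingers at (282,270), its bottom 10.7 mm below the TCP, and the body stays seated. Next is the tray.

Call:
{"fn": "play_rows", "kwargs": {"dp": [[-5, -10, 0], [-9, -20, 0], [-9, -22, 0], [-9, -22, 0], [-9, -22, 0], [-9, -22, 0], [-9, -22, 0], [-9, -22, 0]], "yaw": [-6.7, -6.7, -6.7, -6.7, -6.7, -6.7, -6.7, -6.7]}}

```text
t: 18.57
ee_pos: [494.1, -165.9, 155.4]
orientation: [-1.754, -2.605, 0.001]
ft_force: [-0.2, 0.5, -0.8]
width: 26.9
grasp_force: 30.0
```

Call:
{"fn": "play_rows", "kwargs": {"dp": [[-9, -22, -10], [-9, -22, -10], [-9, -22, -10], [-9, -22, -10], [-9, -20, -10], [-8, -10.5, -10], [0, 0, -5], [0, 0, 0]], "yaw": [-6.7, -6.7, -6.7, -6.7, -6.7, -5.6, 0, 0]}}

```text
t: 19.23
ee_pos: [440.9, -283.2, 89.6]
orientation: [-2.517, -1.875, 0.002]
ft_force: [1.0, -0.1, -1.2]
width: 27.6
grasp_force: 30.0
```

```bash
python3 - <<'E'
from h import *
np.set_printoptions(precision=2,suppress=True,linewidth=200)
o=ctrl.get_obs();M=R.from_rotvec(o['orientation']).as_matrix();print(o['ee_pos'],o['ft_force'],o['width'],np.degrees(np.arctan2(M[1,1],M[0,1])))
im=shot('wrist');save(im,'w6')
E
```

```text
[ 440.86 -283.21   89.56] [ 0.97 -0.05 -1.17] 27.628097431076206 -16.637376497243803
```

View pics/w6.png

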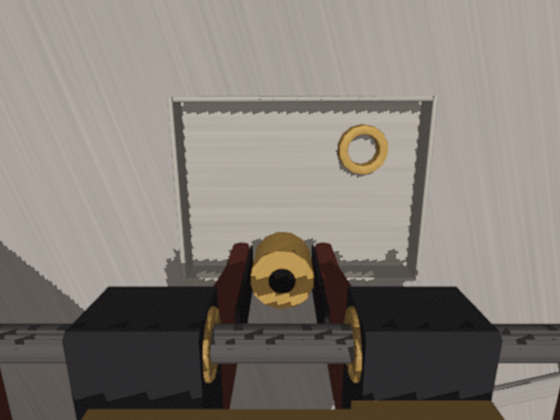

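The cartridge is over the tray's lower centre and the nut at (362,150) is well clear. Descending.

Call:
{"fn": "play_rows", "kwargs": {"dp": [[0, 0, -14], [0, 0, -18], [0, 0, -16], [0, 0, -10], [0, 0, -6], [0, 0, -4], [0, 0, 0], [0, 0, 0]], "yaw": [0, 0, 0, 0, 0, 0, 0, 0]}}

```text
t: 19.95
ee_pos: [442.6, -283.6, 23.6]
orientation: [2.519, 1.876, 0.0]
ft_force: [0.4, -0.1, -0.2]
width: 27.1
grasp_force: 30.0
```

Call:
{"fn": "play_rows", "kwargs": {"dp": [[0, 0, -1], [0, 0, -1], [0, 0, -1], [0, 0, 0], [0, 0, 0]], "yaw": [0, 0, 0, 0, 0]}}

```text
t: 20.37
ee_pos: [442.1, -283.6, 20.3]
orientation: [2.52, 1.875, 0.0]
ft_force: [0.2, -0.4, -0.8]
width: 27.2
grasp_force: 30.0
```

Call:
{"fn": "play_rows", "kwargs": {"dp": [[0, 0, -1], [0, 0, -1], [0, 0, -1], [0, 0, -1], [0, 0, -0.5], [0, 0, 0], [0, 0, 0]], "yaw": [0, 0, 0, 0, 0, 0, 0]}}

```text
t: 20.95
ee_pos: [442.1, -283.6, 15.6]
orientation: [-2.52, -1.876, 0.0]
ft_force: [0.5, -0.3, -0.4]
width: 27.7
grasp_force: 30.0
```

Call:
{"fn": "play_rows", "kwargs": {"dp": [[0, 0, -0.5], [0, 0, -0.5], [0, 0, -0.5], [0, 0, 0]], "yaw": [0, 0, 0, 0]}}

```text
t: 21.28
ee_pos: [442.1, -283.5, 14.1]
orientation: [-2.52, -1.876, 0.0]
ft_force: [0.0, 0.1, -0.2]
width: 27.2
grasp_force: 30.0
```

Call:
{"fn": "play_rows", "kwargs": {"dp": [[0, 0, -0.5], [0, 0, -0.5], [0, 0, 0]], "yaw": [0, 0, 0]}}

```text
t: 21.53
ee_pos: [442.2, -283.6, 13.9]
orientation: [2.52, 1.876, 0.0]
ft_force: [-1.6, 1.0, 8.9]
width: 27.3
grasp_force: 30.0
```

Call:
{"fn": "play_rows", "kwargs": {"dp": [[0, 0, -0.5], [0, 0, 0]], "yaw": [0, 0]}}

```text
t: 21.7
ee_pos: [442.2, -283.6, 13.9]
orientation: [2.52, 1.876, 0.0]
ft_force: [-3.1, 2.8, 15.3]
width: 27.1
grasp_force: 30.0
```

Contact on the tray floor. Backing off slightly, opening and retreating.

Call:
{"fn": "play_rows", "kwargs": {"dp": [[0, 0, 0.8], [0, 0, 0], [0, 0, 0], [0, 0, 0], [0, 0, 0], [0, 0, 0]], "yaw": [0, 0, 0, 0, 0, 0], "gripper": 0.4}}

```text
t: 22.2
ee_pos: [442.1, -283.5, 13.3]
orientation: [-2.52, -1.875, 0.0]
ft_force: [-0.0, -0.8, 0.7]
width: 52.7
grasp_force: 0.0
```

Call:
{"fn": "play_rows", "kwargs": {"dp": [[0, 0, 6], [0, 0, 15], [0, 0, 22], [0, 0, 25], [0, 0, 25], [0, 0, 25], [0, 0, 10], [0, 0, 0]], "yaw": [0, 0, 0, 0, 0, 0, 0, 0]}}

```text
t: 22.87
ee_pos: [443.6, -284.5, 144.0]
orientation: [2.516, 1.873, 0.003]
ft_force: [-1.0, -0.6, 1.2]
width: 52.6
grasp_force: 0.0
```

```bash
python3 - <<'E'
from h import *
np.set_printoptions(precision=2,suppress=True,linewidth=200)
o=ctrl.get_obs();print(o['ee_pos'],o['ft_force'],o['width'])
im=shot('wrist');P=cloud(im)
q=P[(np.hypot(P[...,0]-442,P[...,1]+283.6)<25)&(P[...,2]>22)&(P[...,2]<45)];t=q[q[:,2]>26]
print('cart top',len(t),np.median(t[:,2]),cv2.minEnclosingCircle(t[:,:2].astype(np.float32)))
A=np.c_[t[:,:2]-t[:,:2].mean(0),np.ones(len(t))];print('tilt',np.linalg.lstsq(A[t[:,2]>27.5],t[t[:,2]>27.5,2],rcond=None)[0])
im=shot('top');P=cloud(im)
q=P[(np.hypot(P[...,0]-563,P[...,1]+3)<40)&(P[...,2]>70)&(P[...,2]<95)];print('body',len(q),np.median(q,0))
E
```

```text
[ 443.57 -284.52  144.  ] [-0.96 -0.59  1.23] 52.63711075225703
cart top 985 29.118941792957457 ((442.4045715332031, -284.30010986328125), 14.073589324951172)
tilt [-0.   -0.   29.16]
body 247 [561.6   -3.21  79.37]
```

The cartridge stands upright in the tray with its top at 29, and the body is seated. Handing in.

```bash
python3 -c "
from h import *
print(ticket.close_job())"
```

```text
the job is handed in; nothing more can be done
None
```

I handed the job in at about 23 s: the valve body sits centred on the post's shoulder, the cartridge stands upright on the tray floor clear of the nut, and the last force reading was about 15 N at most; the hand-in gave no verdict.

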